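# Feed a slide rack past the sprung gate of a microscope slide loader

## Robot

A 7-joint arm with a two-finger parallel gripper is mounted at the origin on the work surface. World frame = base frame: x ahead of the robot, y to its left, z up, the work surface at z = 0. Lengths are in m, angles in rad, forces in N, time in s.
With the tool pointing down it reaches from about 0.4 to 0.875 m from the base axis. Payload 19.3 kg.
Tool frame: the origin (TCP) lies between the finger pads; the fingertips stand 19 mm ahead of it and the grasp point (between the pads) is the TCP; z points along the fingers, y is the direction in which the jaws open and shut (so a half turn about z gives the same grasp; the last joint's range is limited). The gripper opens to 85 mm and grips with 20 to 120 N. Pads are 22 mm wide; open, the fingers measure 114 mm over their backs; the gripper's body (76 mm by 85 mm) begins 54 mm behind the grasp point. The pads swing forward as they close: fully open they stand 13 mm farther back than shut.
Start: joints at [-1.326, 0.521, -0.036, 1.599, 0.021, 1.021, -0.113], TCP at [0.194, 0.594, 0.25] pointing down, gripper open.
Joint ranges: [-2.91, 2.91], [-0.3, 2.13], [-1.5, 1.42], [0.17, 2.43], [-1.26, 4.41], [0.16, 1.93], [-2.52, 2.52]. Speed limits (rad/s): [1.89, 1.89, 2.39, 2.39, 3.01, 3.01, 3.01].

## Interface

Orientations are given as [roll, pitch, yaw] about the fixed x, y, z axes, in that order (R = Rz(yaw) Ry(pitch) Rx(roll)).
In Python, from workcell import status, imaging, bot gives the robot as it stands.
- The arm moves only by the shell command python3 -m handwheel 'ROWS' [FORCE]. ROWS is JSON, a list of rows, each an object with "offset": the shift along the tool's x, y, z in mm, a list of three; "rot": the turn, a rotation vector about the tool's x, y, z in degrees, a list of three; "claw": the opening, from -1 (shut) to 1 (fully open). A call has 1 to 12 rows; each row shifts and turns the commanded pose from where the row before left it, along the tool's axes as they then stand; what a row does not reach is not made up. A row lasts 1/10 s, in which the tool goes at most 50 mm and 8.59 degrees, less where a joint would pass 70% of its speed; a pose out of reach is approached as far as the arm can. A call is refused whole if a number of a shift passes 50 or a number of a turn 8.59, either way. A call with a gripper value outside its range is refused whole. The fingers move at their own pace and stop on an object; FORCE is the grip in N (left out, the last holds). Time passes only in rows, so rows that do not move let the fingers close. It gives the time, the measured TCP pose, the force and the opening at its end, in the units of the state.
- status.observe(): the state, without advancing time (a new reading comes with each control period).
- imaging.grab_frame(name): name is "scene" or "top" or "wrist"; returns a dict with "color" (420x560x3 uint8, red, green, blue), "range_z" (420x560 float32, m along the optical axis (not along the pixel's ray), 0 where there is no reading), "fx", "fy", "cx", "cy" (pixels), "distortion" ([k1, k2, p1, p2, k3] as OpenCV has them; the pictures are not rectified), "camera_from_world" (4x4, takes a point from world to camera coordinates). Camera axes: x right, y down, z forward; pixel columns grow to the right and rows downward; lengths in m; the calibration is good to about 2 mm. A picture is of the moment at which its call begins.
- bot.job_done(): hands the job in, once; it reports no verdict.
Trained networks look in the newest picture that a camera, given by its name, has taken for a name from the list of things; names that differ only in an ending like _2 or _b are one class to them, and where a whole thing is asked for, a point or a joint stands for the part that bears it (a point fixed in the world has none). Each returns a list of dicts, best first, with "conf" (0 to 1); they miss things now and then, are a little off and sometimes report something else, mostly with a low value. They report only what shows in the picture. A call takes as long as a camera call. They do not tell look-alikes from the thing itself.
- imaging.regions_of(thing, camera): "region" (420x560 bool, what is visible of it) and "box" ([centre column, centre row, width, height] in pixels, round what is visible of it).
- imaging.mark_of(thing, camera): "uv" ([column, row] in pixels: a listed point, or the origin of a listed thing).
The state is a dict: "clock": time; "qpos": joint angles; "qd": joint speeds; "joint_efforts": joint torques, N m; "position": TCP position; "tool_rot": TCP orientation; "force": force on the tool from outside, world axes, zero at the start; "moment": the same for the moment, N m; "grip_width": finger opening in m.
Only numpy, scipy, OpenCV 4.12 (cv2) and the standard library are available. Lean on these libraries where they do the work, as an engineer would, in place of code of your own. Each camera call takes 0.05 s, during which the arm holds its last target.

## Task

Hold the slide loader's red gate down with one fingertip on its yellow pedal and, while it is down, push the blue-ended slide rack along the chute with the other finger, over the gate and fully home against the end stop; then let go so that the gate springs up behind the rack. Only push: do not lift or carry the rack, and leave the other things on the bench where they are.

Things in the scene. Friction and masses are not known exactly. Their poses are not given: they have to be found in the camera images.
- chute: Fixed aluminium chute of a slide loader. Origin: table height, centre line, at the gate. +y: push direction, to the end stop; +x: across, to the pedal side; z up. Floor 30 mm above the table, y = -200 to +98 mm; walls 6 mm thick, inner faces x = -27 and +27 mm, tops 55 mm above the table. An 18 mm wide slot at y = 0 crosses floor and walls for the gate.
- end_stop (a point): Foot of the black end stop's face, on the chute's centre line and floor, 98 mm along +y from the chute's origin. Behind it is a cream block 110 mm wide and 105 mm high.
- gate (a joint): Angle (rad) of the sprung red gate bar across the chute; it grows as the pedal goes down. 0 = closed: the bar slants up towards the pedal, 4 to 18 mm proud of the floor, and stops the rack, which cannot push it open. 0.25 = flush with the floor, 0.28 = bar and pedal level, 0.38 = its stop. A light spring (about 0.3 to 1.5 N at the pedal) shuts it when let go.
- hinge (a point): Hinge of the gate bar, on the -x side of the chute (x = -45 mm, y = 0, 23 mm above the table); its axis runs along the chute. The bar is 12 mm wide (y = -6 to +6 mm of the chute). Just beyond it the chute floor has a 3 mm lead-in ramp and flared walls (y = +9 to +29 mm).
- pedal (a point): Centre of the top of the gate's ribbed yellow pedal, a plate outside the +x wall, 210 mm along the chute by 44 mm (level: y = -185 to +25, x = +38 to +82 mm of the chute); a fingertip can slide along it and keep it down. Closed, it slants 16 degrees, outer edge 81 mm and this point 74 mm above the table; level, 46 mm, which is 16 mm over the chute floor.
- rack: Loose slide rack with blue end plates, full of glass slides, about 0.5 kg: 50 mm wide (x), 84 mm long (y, along the chute), 45 mm high. Stands in the chute short of the gate, 2 mm play each side. Origin: centre of its underside. Push its rear end plate (y = -42 mm, full height and width). Home, its origin is at y = +56 mm of the chute, its rear 8 mm past the gate bar.
- objective: Bystander: steel microscope objective standing on the table, 32 mm diameter, 48 mm high. Origin under its centre.
- oil: Bystander: amber oil bottle with black cap, 28 mm diameter, 66 mm high. Origin under its centre.
- dish: Bystander: closed clear dish with an amber specimen, 60 mm diameter, 12 mm high. Origin under its centre.
- slidebox: Bystander: green slide box 38 x 90 x 32 mm. Origin under its centre.
- spare: Bystander: second slide rack with grey end plates, 50 x 84 x 45 mm, on the open table. Origin under its centre.
- jar: Bystander: small clear jar with white lid, 48 mm diameter, 50 mm high. Origin under its centre.
- driver: Bystander: orange-handled screwdriver lying on the table, 160 mm long. Origin under its middle.
Things that resemble listed ones, but are neither listed nor needed, are in the scene too. What is shaped like the rack but purple is not meant.

How it is judged:
By the outcome, as a careful person would: the job done as asked, in the order asked, and still so for the second after the job is handed in, with the robot touching nothing.
It also fails if it takes over 37 s, if anything falls off the work surface, if the arm or the gripper's body presses on something with over 40 N, if the wrist force passes 120 N, or if a joint passes its speed limit or range.

## Working session

There is one attempt and no reset: what is moved stays moved. The work goes in short steps, Python scripts to look and compute and a shell command to move; the robot and the scene stay as the last step left them, time stands still between calls to the robot, and variables do not carry over. Pictures are saved under pics/ and viewed, and the job is handed in when it is done.

```bash
mkdir -p pics; ls
cat > h.py <<'E'
import numpy as np,cv2
from workcell import status,imaging,bot
def save(f,n):
    cv2.imwrite('pics/'+n,cv2.cvtColor(f['color'],cv2.COLOR_RGB2BGR))
def K(f): return np.array([[f['fx'],0,f['cx']],[0,f['fy'],f['cy']],[0,0,1.]])
def cloud(f):
    h,w=f['range_z'].shape
    u,v=np.meshgrid(np.arange(w),np.arange(h))
    p=cv2.undistortPoints(np.stack([u.ravel(),v.ravel()],1).astype(np.float64)[:,None],K(f),np.array(f['distortion']))[:,0]
    z=f['range_z'].ravel().astype(float)
    P=np.c_[p*z[:,None],z]
    T=np.linalg.inv(np.array(f['camera_from_world']))
    W=P@T[:3,:3].T+T[:3,3]
    W[z==0]=np.nan
    return W.reshape(h,w,3)
E
python3 - <<'E'
from h import *
s=status.observe();print(s)
for n in['scene','top']:
    f=imaging.grab_frame(n);save(f,n+'0.png');np.save(n+'0.npy',cloud(f))
    for t in['rack','pedal','end_stop','hinge','gate','chute']:
        try: print(n,t,[(np.round(m['uv'],1).tolist(),round(m['conf'],2)) for m in imaging.mark_of(t,n)])
        except Exception as e: print(t,e)
E
```

```text
pics
{'clock': 0.0, 'qpos': array([-1.32616879,  0.52203424, -0.0362975 ,  1.59999934,  0.02121343,
        1.02109112, -0.11280882]), 'qd': array([-6.39453478e-04,  9.50220529e-04, -4.32382195e-04, -4.47010282e-05,
       -1.03657997e-03,  8.77067831e-04,  8.04999250e-04]), 'joint_efforts': array([ 8.25817406e-04, -9.27106190e+01,  1.98006772e+00, -3.69935346e+01,
        1.78566895e-02,  8.17416381e-03, -3.11789293e-06]), 'position': array([0.19348929, 0.59396696, 0.24971656]), 'tool_rot': array([-3.14045084e+00,  1.07801662e-04,  2.82672732e+00]), 'force': array([ 0.29486771, -0.18081381,  0.03331455]), 'moment': array([-0.01242848, -0.00325795,  0.01830744]), 'grip_width': 0.08568046911624078}
scene rack [([248.5, 181.7], 0.93), ([213.8, 198.6], 0.74), ([279.9, 157.9], 0.59), ([305.7, 184.6], 0.57), ([289.9, 211.4], 0.56)]
scene pedal [([278.9, 209.8], 0.82), ([330.0, 222.9], 0.23)]
scene end_stop [([343.1, 253.7], 0.94)]
scene hinge [([327.6, 221.0], 0.97), ([227.5, 152.1], 0.54)]
gate it knows: chute, dish, driver, end_stop, hinge, jar, objective, oil, pedal, rack, slidebox, spare
scene chute [([313.4, 237.0], 0.58)]
top rack [([354.9, 173.2], 0.95), ([320.6, 259.8], 0.77), ([350.3, 217.4], 0.63), ([282.0, 209.2], 0.57), ([253.1, 166.4], 0.32)]
top pedal [([282.7, 191.3], 0.87)]
top end_stop [([219.3, 214.8], 0.88)]
top hinge [([257.5, 229.5], 0.86)]
gate it knows: chute, dish, driver, end_stop, hinge, jar, objective, oil, pedal, rack, slidebox, spare
top chute [([252.8, 215.9], 0.63)]
```

View pics/scene0.png

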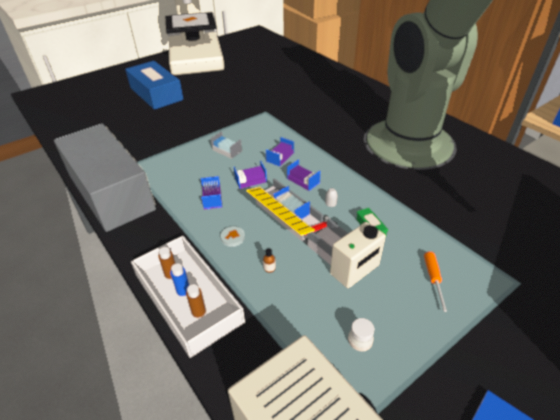

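View pics/top0.png

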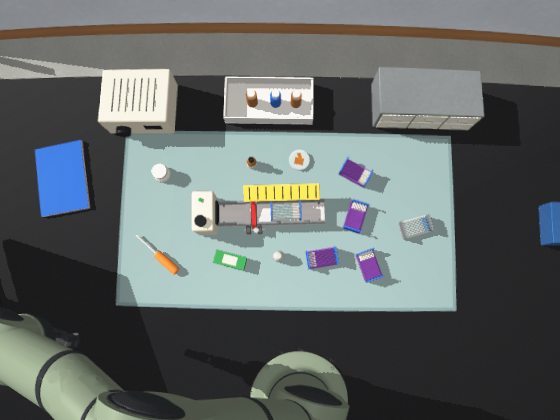

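Run:
```python
import numpy as np
W=np.load('top0.npy')
for n,(u,v) in dict(r1=(355,173),r2=(320,260),r3=(350,217),r4=(282,209),ped=(283,191),es=(219,215),hi=(257,229),ch=(253,216)).items(): print(n,np.round(W[v,u],4))
```

```text
r1 [ 0.6416 -0.1537  0.0224]
r2 [ 0.3908 -0.0546  0.0051]
r3 [ 0.514  -0.1391  0.0162]
r4 [0.531  0.0557 0.0376]
ped [0.5763 0.0538 0.0713]
es [0.5127 0.2346 0.0255]
hi [0.4739 0.1253 0.0307]
ch [0.5102 0.1372 0.0347]
```

Run:
```python
import cv2,numpy as np
im=cv2.imread('pics/top0.png')[160:260,180:340]
cv2.imwrite('pics/topz.png',cv2.resize(im,None,fx=5,fy=5,interpolation=cv2.INTER_CUBIC))
W=np.load('top0.npy')
# height-coded grid
x=W[...,0];y=W[...,1];z=W[...,2]
m=(x>.42)&(x<.66)&(y>-.12)&(y<.36)&(z>.045)&(z<.062)
def fit(m):
    p=np.c_[x[m],y[m]];r=cv2.fitLine(p.astype(np.float32),cv2.DIST_HUBER,0,.01,.01).ravel();return r,len(p)
for v in range(186,236,2):
    print(v,' '.join('%3d'%(1000*z[v,u]) if z[v,u]==z[v,u] else 'nan' for u in range(190,336,4)), '%.3f'%x[v,260])
print([round(float(y[212,u]),3) for u in range(190,336,4)])
```

```text
186   0   0  -1   4   0   3   3  -1   0   0  -1   0   5  -1  78  77  82  79  79  74  80  80  78  74  75  82  79  81  76  83  71  81  82   3  -2  -1   0 0.587
188   0   1   0   4   3   4  -2  -1   0   2   0   7   0   5  82  75  73  81  81  76  72  71  79  78  78  76  76  77  77  74  75  75  78   9  -2   1   1 0.582
190  -4  -2   4   0   1   7   1   2  -4  -2   6   3   1  -2  76  69  80  72  74  71  75  73  80  77  72  76  79  77  79  72  72  77  72   2   5  -3   0 0.577
192   3 103 107 110 100 105   0  -1   0  -2   4   5   6  -1  75  76  73  76  71  74  74  74  75  73  76  78  75  71  80  75  76  69  70   0  -1  -5   4 0.572
194  -3 102 103 103 105 108  67   3  -1   1  -5   1   0  -2  73  70  72  73  67  73  70  71  70  68  73  76  76  71  75  73  71  73  72   4  -1   3  -3 0.567
196   2 104 105 100 106 106  82   1   2   3   1   3   1  -4  72  74  70  71 nan  72  73  70  68  73  73  70  75  68  70  77  73  70  75  -1   4   0   0 0.561
198  -1 102 106 103 102 109  84   2   0  -5  -2   7   2  -2  65  72  69  68  69  71  72  64  67  70  65  67  73  65  65  70  70  70  72   5   0   6  -1 
[... 2416 characters left out ...]
  5   2  -1   3  10  28  35  33  34  26   2   1  -2   5  -4   4   4   1   2  -2   0   1  -4   1  -1  -1  -7  -1 0.471
232   0  -3  59  59  61  54  47   3   6   3   3  -4  -2   3   0  33   0  39   3   1  -1   0   1  -1  -1   3  -3   1   2   1   0   0  -3   0  10  -1   2 0.465
234   0   1   0  12   0   0   1  -1   1  -1   0   0   1  -1   0   2   3   0  -2   1  -2   2   1   4   8  -4   3   3  -1   1   1   0  -5  -2   1   2  -5 0.463
[0.322, 0.293, 0.283, 0.272, 0.261, 0.25, 0.241, 0.235, 0.226, 0.215, 0.203, 0.192, 0.181, 0.169, 0.158, 0.146, 0.134, 0.123, 0.112, 0.101, 0.09, 0.078, 0.067, 0.056, 0.044, 0.033, 0.022, 0.011, -0.001, -0.012, -0.024, -0.035, -0.046, -0.058, -0.071, -0.083, -0.095]
```

View pics/topz.png

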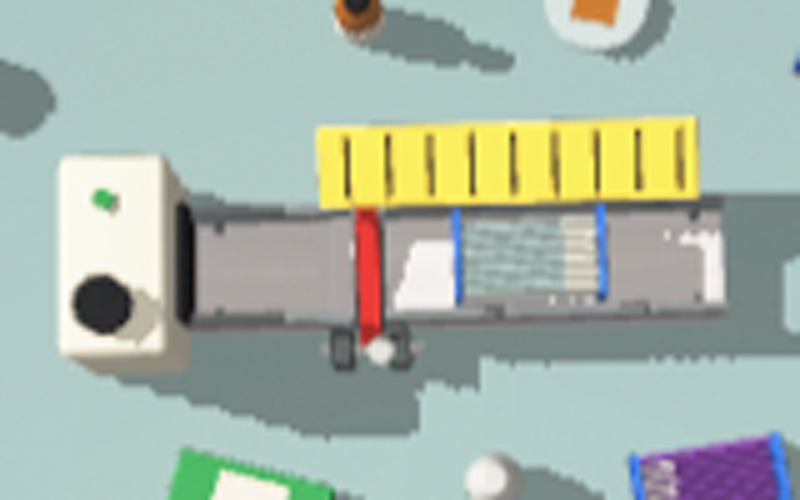

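```bash
cat >> h.py <<'E'
def ray(f,uv,z):
    p=cv2.undistortPoints(np.array(uv,float).reshape(-1,1,2),K(f),np.array(f['distortion']))[:,0]
    T=np.linalg.inv(np.array(f['camera_from_world']))
    d=np.c_[p,np.ones(len(p))]@T[:3,:3].T;o=T[:3,3]
    s=(z-o[2])/d[:,2]
    return o+s[:,None]*d
E
python3 - <<'E'
from h import *
f=imaging.grab_frame('top')
z=lambda a:[(180+(x+.5)/5-.5,160+(y+.5)/5-.5) for x,y in a]
np.set_printoptions(precision=4,suppress=True)
print('wall lower outer',ray(f,z([(190,326),(720,313)]),.055))
print('wall upper inner?',ray(f,z([(195,213),(720,204)]),.055))
print('ped inner',ray(f,z([(322,208),(697,199)]),.068)); print('ped outer',ray(f,z([(318,126),(697,117)]),.081))
print('stop',ray(f,z([(192,208),(192,318)]),.055))
print('rack front',ray(f,z([(457,212),(457,300)]),.075),'rear',ray(f,z([(603,207),(603,298)]),.075))
print('bar',ray(f,z([(370,340),(368,215)]),.04))
print('end',ray(f,z([(722,240)]),.03))
def tc(w,z): pass
E
```

```text
wall lower outer [[ 0.4811  0.2341  0.055 ]
 [ 0.493  -0.0603  0.055 ]]
wall upper inner? [[ 0.5448  0.2334  0.055 ]
 [ 0.5544 -0.0601  0.055 ]]
ped inner [[ 0.5466  0.1613  0.068 ]
 [ 0.5548 -0.0463  0.068 ]]
ped outer [[ 0.5903  0.1638  0.081 ]
 [ 0.5985 -0.0452  0.081 ]]
stop [[0.5476 0.2352 0.055 ]
 [0.4856 0.2331 0.055 ]]
rack front [[0.5443 0.0864 0.075 ]
 [0.4955 0.0855 0.075 ]] rear [[0.5484 0.006  0.075 ]
 [0.4978 0.0056 0.075 ]]
bar [[0.4767 0.1345 0.04  ]
 [0.5476 0.1372 0.04  ]]
end [[ 0.5379 -0.0633  0.03  ]]
```

Run:
```python
import numpy as np
psi=2.8267; p=np.array([.1935,.594]); q=np.array([.55,.02]); N=15
d=(q-p)/N
for i in range(N):
    x=np.array([np.cos(psi),np.sin(psi)]);y=np.array([np.sin(psi),-np.cos(psi)])
    print(np.round([d@x*1000,d@y*1000],1)); psi-=np.radians(69.8/N)
print(69.8/N)
```

```text
[-34.4 -29. ]
[-36.7 -26.1]
[-38.7 -23.1]
[-40.4 -19.9]
[-41.9 -16.5]
[-43.1 -13.1]
[-44.   -9.5]
[-44.7  -5.9]
[-45.   -2.3]
[-45.    1.4]
[-44.8   5. ]
[-44.2   8.7]
[-43.4  12.2]
[-42.2  15.7]
[-40.8  19.1]
4.653333333333333
```

```bash
python3 -m handwheel '[{"offset":[-34,-29,0],"rot":[0,0,4.65],"claw":0.2},{"offset":[-37,-26,0],"rot":[0,0,4.65],"claw":0.2},{"offset":[-39,-23,0],"rot":[0,0,4.65],"claw":0.2},{"offset":[-40,-20,0],"rot":[0,0,4.65],"claw":0.2},{"offset":[-42,-17,0],"rot":[0,0,4.65],"claw":0.2},{"offset":[-43,-13,0],"rot":[0,0,4.65],"claw":0.2},{"offset":[-44,-10,0],"rot":[0,0,4.65],"claw":0.2},{"offset":[-45,-6,0],"rot":[0,0,4.65],"claw":0.2},{"offset":[-45,-2,0],"rot":[0,0,4.65],"claw":0.2},{"offset":[-45,1,0],"rot":[0,0,4.65],"claw":0.2},{"offset":[-45,5,0],"rot":[0,0,4.65],"claw":0.2},{"offset":[-44,9,0],"rot":[0,0,4.65],"claw":0.2}]'
python3 -c "
from h import *
s=status.observe();print(s['clock'],s['position'],s['tool_rot'],s['qpos'])"
```

```text
clock: 1.85
position: [0.4791, 0.1328, 0.2506]
tool_rot: [3.141, -0.0, 1.85]
force: [0.6, 0.6, 0.2]
grip_width: 0.0511
1.85 [0.47914218 0.13282136 0.25058681] [ 3.14095044e+00 -2.30986590e-04  1.84972919e+00] [-0.65352687  0.33258519  0.33497507  1.94335043 -0.13915618  0.88701317
  0.03144831]
```

```bash
python3 -m handwheel '[{"offset":[-43,12,0],"rot":[0,0,4.6],"claw":0.2},{"offset":[-42,16,0],"rot":[0,0,4.6],"claw":0.2},{"offset":[-35,20,0],"rot":[0,0,4.6],"claw":0.2},{"offset":[0,0,0],"rot":[0,0,0],"claw":0.2}]'
python3 - <<'E'
from h import *
f=imaging.grab_frame('wrist');save(f,'w1.png');np.save('w1.npy',cloud(f))
s=status.observe();print(s['clock'],s['position'],s['tool_rot'],s['qpos'],s['grip_width'])
print(np.array(f['camera_from_world']))
E
```

```text
clock: 2.25
position: [0.5521, 0.0214, 0.2504]
tool_rot: [3.14, 0.002, 1.603]
force: [-0.6, 0.4, -1.2]
grip_width: 0.051
2.3 [0.55081118 0.02394591 0.25013804] [3.14147775e+00 1.03588755e-03 1.60790683e+00] [-0.45602241  0.43302976  0.4154866   1.8132447  -0.21019961  0.93877261
  0.08735099] 0.051277426595769886
[[ 0.99943769  0.03350798  0.00123319 -0.55258952]
 [ 0.03203608 -0.96510104  0.25991088 -0.03130853]
 [ 0.00989924 -0.25972523 -0.96563182  0.37835422]
 [ 0.          0.          0.          1.        ]]
```

View pics/w1.png

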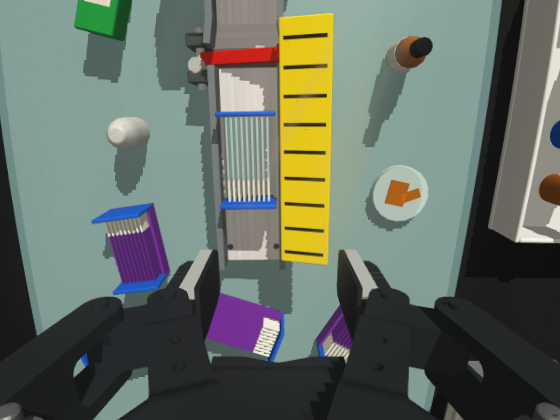

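Run:
```python
from h import *
im=cv2.imread('pics/w1.png')
cv2.imwrite('pics/w1a.png',cv2.resize(im[20:270,180:345],None,fx=3,fy=2.4*1,interpolation=cv2.INTER_CUBIC)) if 0 else cv2.imwrite('pics/w1a.png',cv2.resize(im[150:290,180:380],None,fx=4,fy=4,interpolation=cv2.INTER_CUBIC))
cv2.imwrite('pics/w1b.png',cv2.resize(im[0:140,180:380],None,fx=4,fy=4,interpolation=cv2.INTER_CUBIC))
W=np.load('w1.npy')
T=np.array([.5508,.0239,.2501])
# finger points: relative to TCP
for r in [(195,245,225,300),(335,245,365,300)]:
    P=W[r[1]:r[3],r[0]:r[2]].reshape(-1,3);P=P[P[:,2]>.15]-T
    print(len(P),np.round(np.nanpercentile(P,[0,2,10,50,90,98,100],axis=0)*1000,1))
```

```text
1187 [[-31.4 -14.5 -15.6]
 [-30.5 -11.1 -13.5]
 [-28.6  -5.6 -10. ]
 [-24.8   5.5   3. ]
 [-24.3   7.7  18.9]
 [-24.1   8.   22.3]
 [-24.    8.5  23.2]]
1306 [[ 26.  -12.1 -15.4]
 [ 26.2  -9.3 -13.2]
 [ 26.3  -3.6  -9.4]
 [ 26.8   7.7   4.3]
 [ 30.5   9.6  20.1]
 [ 32.4   9.9  22.7]
 [ 35.8  10.3  23.7]]
```

View pics/w1a.png

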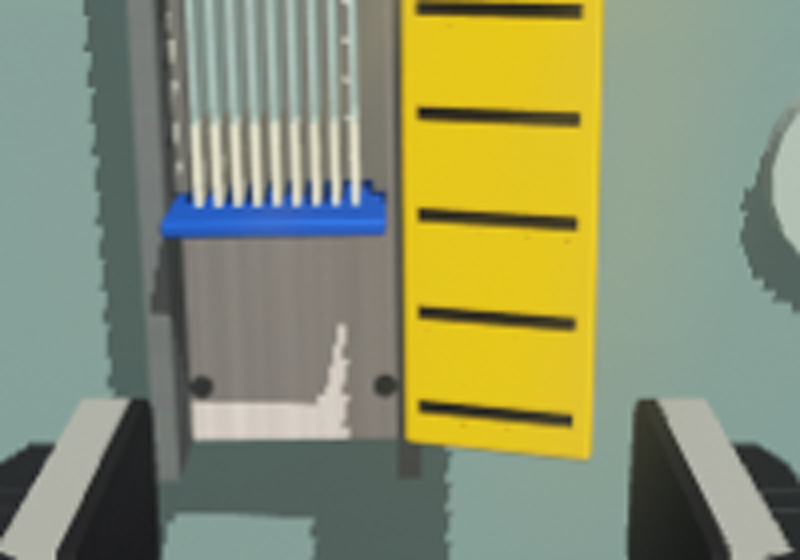

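View pics/w1b.png

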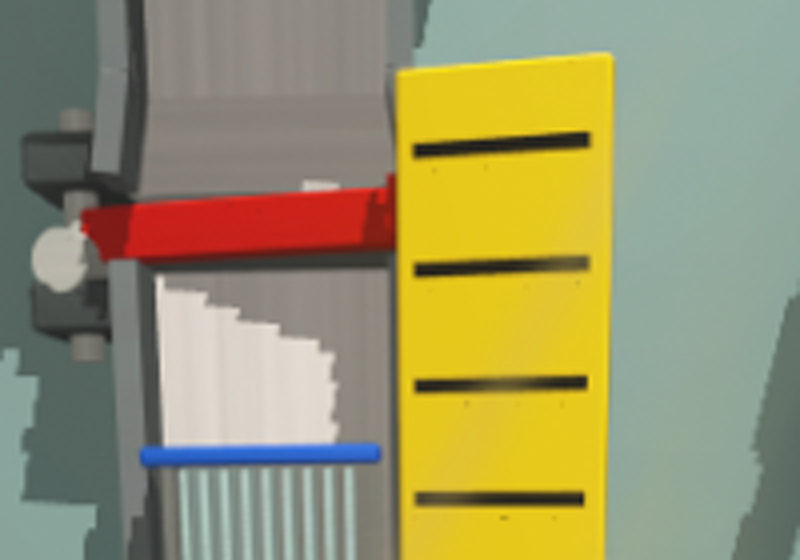

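Run:
```python
from h import *
f=imaging.grab_frame('wrist')
np.set_printoptions(precision=4,suppress=True)
A=lambda a:[(180+(x+.5)/4-.5,150+(y+.5)/4-.5) for x,y in a]
B=lambda a:[(180+(x+.5)/4-.5,0+(y+.5)/4-.5) for x,y in a]
n=lambda uv,z,t:print(t,ray(f,uv,z).ravel())
n(A([(190,439),(400,438)]),.03,'floor end corners')
n(A([(158,479)]),.055,'L wall outer end top');n(A([(178,479)]),.055,'L wall inner end top')
n(B([(123,262),(147,262)]),.055,'L wall top at slot edge outer, inner (y_c -9)')
n(A([(163,235),(385,233)]),.075,'rack rear bottom at? top')
n(A([(163,235),(385,233)]),.03,'rack rear at z30')
n(B([(140,458),(381,450)]),.075,'rack front top')
n(A([(405,440)]),.068,'ped inner near');n(A([(590,459)]),.081,'ped outer near')
n(B([(396,72)]),.068,'ped inner far');n(B([(613,53)]),.081,'ped outer far')
n(B([(140,232)]),.034,'bar left')
W=np.load('w1.npy')
for nm,(a,b) in dict(rear=(205-0,206)).items():pass
# rack rear: top points
P=W[100:215,215:280].reshape(-1,3);P=P[(P[:,2]>.066)&(P[:,2]<.085)]
print('ht',np.nanpercentile(P,[1,5,50,95,99],axis=0))
```

```text
floor end corners [ 0.5001 -0.0622  0.03    0.5556 -0.0598  0.03  ]
L wall outer end top [ 0.4956 -0.0623  0.055 ]
L wall inner end top [ 0.5006 -0.0621  0.055 ]
L wall top at slot edge outer, inner (y_c -9) [0.4886 0.1277 0.055  0.4938 0.1279 0.055 ]
rack rear bottom at? top [0.5004 0.006  0.075  0.5494 0.0083 0.075 ]
rack rear at z30 [ 0.4933 -0.0065  0.03    0.5496 -0.0038  0.03  ]
rack front top [0.4958 0.0868 0.075  0.5456 0.0901 0.075 ]
ped inner near [ 0.556  -0.0438  0.068 ]
ped outer near [ 0.5977 -0.0413  0.081 ]
ped inner far [0.5459 0.1645 0.068 ]
ped outer far [0.5874 0.1665 0.081 ]
bar left [0.4886 0.1369 0.034 ]
ht [[0.4988 0.003  0.0665]
 [0.5025 0.0038 0.0679]
 [0.5244 0.008  0.0749]
 [0.5474 0.0877 0.0762]
 [0.5506 0.0919 0.0767]]
```

```bash
python3 -m handwheel '[{"offset":[-20,2.5,10],"rot":[0,0,-0.2],"claw":0.2},{"offset":[-17,2,30],"rot":[0,0,0],"claw":0.2},{"offset":[0,0,40],"rot":[0,0,0],"claw":0.2},{"offset":[0,0,40],"rot":[0,0,0],"claw":0.2},{"offset":[0,0,10],"rot":[0,0,0],"claw":0.2},{"offset":[0,0,0],"rot":[0,0,0],"claw":0.2},{"offset":[0,0,0],"rot":[0,0,0],"claw":0.2}]'
python3 - <<'E'
from h import *
f=imaging.grab_frame('wrist');save(f,'w2.png');np.save('w2.npy',cloud(f))
s=status.observe();print(s['clock'],s['position'],s['tool_rot'],s['force'],s['grip_width'])
f=imaging.grab_frame('scene');cv2.imwrite('pics/s2.png',cv2.resize(cv2.cvtColor(f['color'],cv2.COLOR_RGB2BGR)[120:300,190:400],None,fx=3.5,fy=3.3))
E
```

```text
clock: 3.05
position: [0.5569, -0.0101, 0.1219]
tool_rot: [3.14, -0.0, 1.616]
force: [0.5, 0.9, 1.0]
grip_width: 0.0512
3.1 [ 0.55706927 -0.01011359  0.12217374] [ 3.13917972e+00 -2.73805693e-04  1.61621252e+00] [-0.39710366 -1.06493412  0.2502554 ] 0.05134565452737504
```

View pics/w2.png

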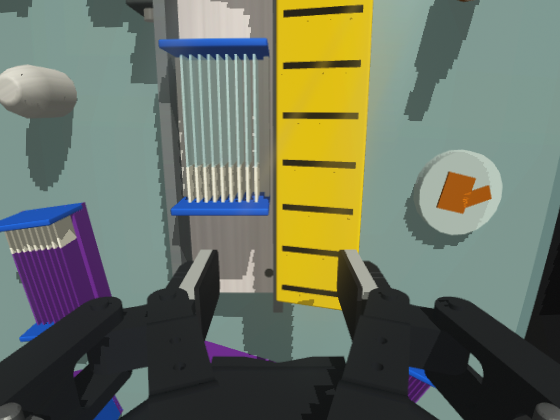

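View pics/s2.png

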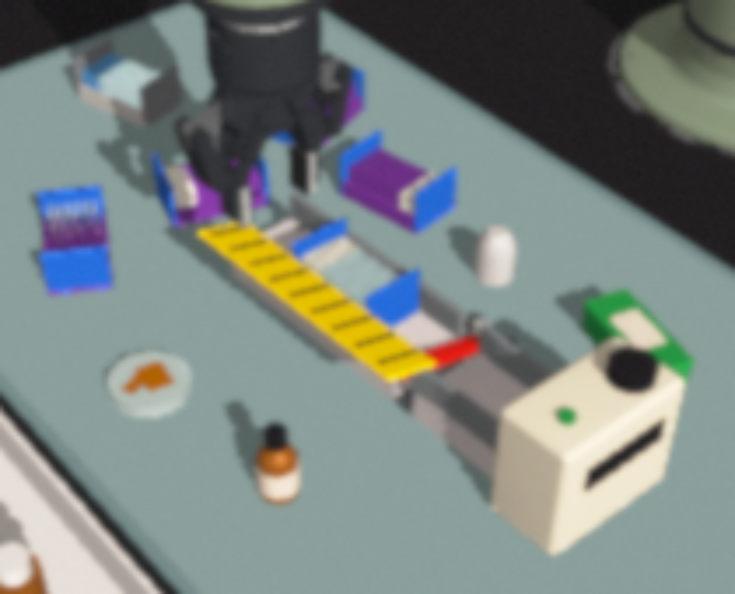

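```bash
python3 -m handwheel '[{"offset":[-3,0,15],"rot":[0,0,0],"claw":0.2},{"offset":[0,0,15],"rot":[0,0,0],"claw":0.2},{"offset":[0,0,10],"rot":[0,0,0],"claw":0.2},{"offset":[0,0,8],"rot":[0,0,0],"claw":0.2},{"offset":[0,0,8],"rot":[0,0,0],"claw":0.2},{"offset":[0,0,8],"rot":[0,0,0],"claw":0.2},{"offset":[0,0,0],"rot":[0,0,0],"claw":0.2},{"offset":[0,0,0],"rot":[0,0,0],"claw":0.2}]'
python3 - <<'E'
from h import *
f=imaging.grab_frame('wrist');save(f,'w3.png');W=cloud(f);np.save('w3.npy',W)
s=status.observe();print(s['clock'],s['position'],s['tool_rot'],s['force'],s['moment'],s['grip_width'])
f=imaging.grab_frame('scene');cv2.imwrite('pics/s3.png',cv2.resize(cv2.cvtColor(f['color'],cv2.COLOR_RGB2BGR)[120:300,190:400],None,fx=3.5,fy=3.3))
E
```

```text
clock: 3.95
position: [0.556, -0.0135, 0.0562]
tool_rot: [-3.141, -0.0, 1.615]
force: [-0.8, -0.9, 0.3]
grip_width: 0.0511
4.0 [ 0.55611943 -0.01354243  0.05643378] [-3.14122132e+00 -4.02628707e-05  1.61547543e+00] [-0.17211172 -0.14102285  1.73942007] [-0.00973381  0.15838186  0.00796334] 0.0513287639476489
```

View pics/w3.png

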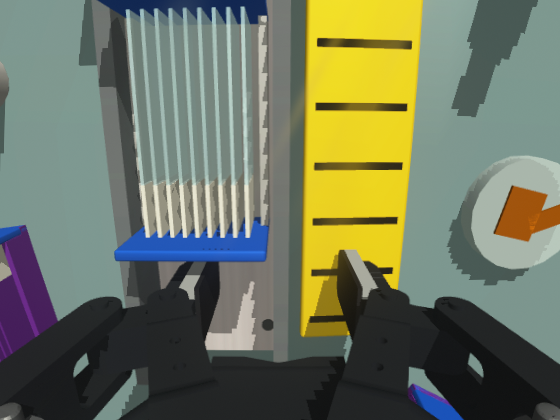

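View pics/s3.png

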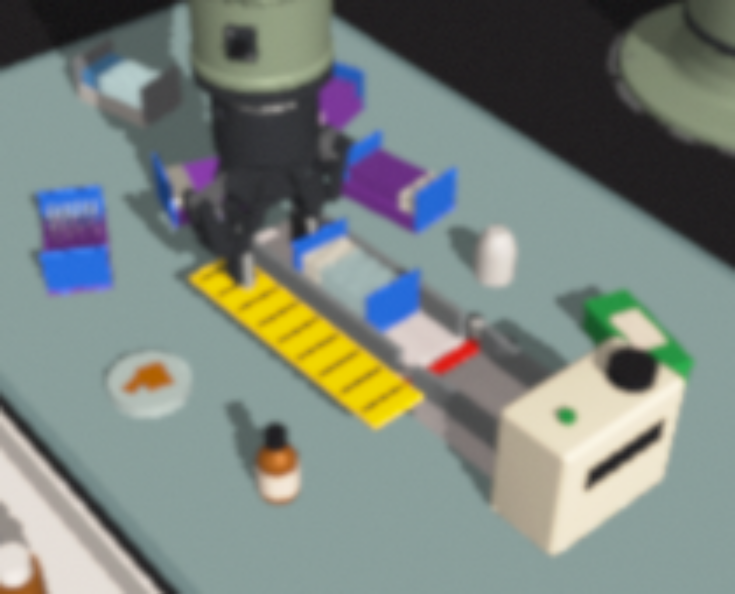

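Run:
```python
from h import *
np.set_printoptions(precision=4,suppress=True)
W=np.load('w3.npy')
P=W[60:240,310:410].reshape(-1,3);P=P[np.isfinite(P[:,0])&(P[:,2]>.02)&(P[:,2]<.08)]
o=np.array([.5195,.138]);a=.041
d=P[:,:2]-o; xc=d@[np.cos(a),np.sin(a)]; yc=d@[-np.sin(a),np.cos(a)]
k=(xc>40)&(xc<80)
print(np.polyfit(xc[k]-60e-3 if 0 else xc[k],P[k,2],1),k.sum(),xc.min(),xc.max())
k=(xc>.04)&(xc<.08);c=np.polyfit(xc[k]-.06,P[k,2],1);print('slope,z@60',c,k.sum())
P=W[240:350,225:265].reshape(-1,3);print('floor z',np.nanmedian(P[:,2]))
```

```text
Traceback (most recent call last):
TypeError: expected non-empty vector for x
```

Run:
```python
from h import *
np.set_printoptions(precision=4,suppress=True)
W=np.load('w3.npy')
P=W[60:240,310:410].reshape(-1,3);P=P[np.isfinite(P[:,0])&(P[:,2]>.02)&(P[:,2]<.08)]
o=np.array([.5195,.138]);a=.041
d=P[:,:2]-o; xc=d@[np.cos(a),np.sin(a)]
k=(xc>.04)&(xc<.08);c=np.polyfit(xc[k]-.06,P[k,2],1);print('slope,z@60',c,k.sum(),xc.min(),xc.max())
P=W[240:350,225:265].reshape(-1,3);print('floor z',np.nanmedian(P[:,2]))
```

```text
slope,z@60 [-0.0562  0.0405] 16714 0.041572546654365536 0.08399748759541244
floor z 0.030492725908240703
```

```bash
python3 -m handwheel '[{"offset":[4,0,0],"rot":[0,0,0],"claw":0.2},{"offset":[4,0,0],"rot":[0,0,0],"claw":0.2},{"offset":[4,0,0],"rot":[0,0,0],"claw":0.2},{"offset":[5,0,0],"rot":[0,0,0],"claw":0.2},{"offset":[6,0,0],"rot":[0,0,0],"claw":0.2},{"offset":[6,0,0],"rot":[0,0,0],"claw":0.2},{"offset":[6,0,0],"rot":[0,0,0],"claw":0.2}]'
python3 - <<'E'
from h import *
f=imaging.grab_frame('wrist');save(f,'w4.png')
s=status.observe();print(s['clock'],s['position'],s['tool_rot'],s['force'],s['moment'])
E
```

```text
clock: 4.75
position: [0.5549, 0.0212, 0.0566]
tool_rot: [3.141, 0.001, 1.615]
force: [-0.1, -5.8, 3.4]
grip_width: 0.0511
4.8 [0.55490208 0.02243281 0.05653337] [3.14102758e+00 2.05424492e-04 1.61624633e+00] [-0.80043974 -4.87608065  5.86193043] [-1.1390714   0.09410315  0.20356968]
```

View pics/w4.png

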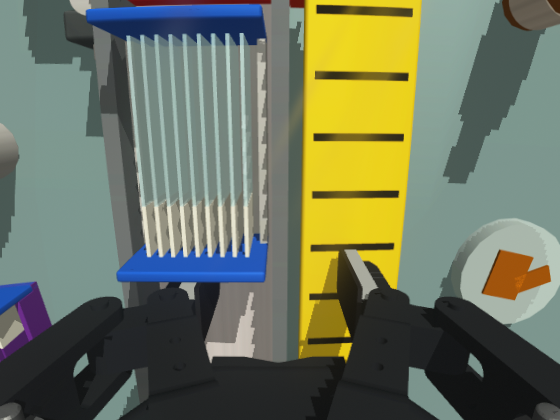

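```bash
python3 -m handwheel '[{"offset":[8,0,0],"rot":[0,0,0],"claw":0.2},{"offset":[8,0,0],"rot":[0,0,0],"claw":0.2},{"offset":[8,0,0],"rot":[0,0,0],"claw":0.2},{"offset":[8,0,0],"rot":[0,0,0],"claw":0.2},{"offset":[8,0,0],"rot":[0,0,0],"claw":0.2},{"offset":[8,0,0],"rot":[0,0,0],"claw":0.2}]'
python3 - <<'E'
from h import *
f=imaging.grab_frame('wrist');save(f,'w5.png')
s=status.observe();print(s['clock'],s['position'],s['tool_rot'],s['force'],s['moment'])
E
```

```text
clock: 5.4
position: [0.5527, 0.0691, 0.0565]
tool_rot: [3.141, 0.001, 1.615]
force: [1.1, -7.0, 5.5]
grip_width: 0.0513
5.45 [0.55261479 0.07077708 0.05641779] [ 3.14130705e+00 -1.22022016e-04  1.61646305e+00] [ 0.32723198 -1.62454765  1.5446924 ] [-0.86421235 -0.15893176  0.05755729]
```

View pics/w5.png

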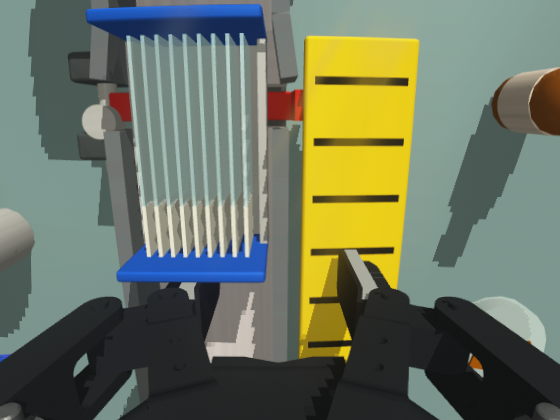

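```bash
python3 -m handwheel '[{"offset":[8,0,0],"rot":[0,0,0],"claw":0.2},{"offset":[8,0,0],"rot":[0,0,0],"claw":0.2},{"offset":[8,0,0],"rot":[0,0,0],"claw":0.2},{"offset":[8,0,0],"rot":[0,0,0],"claw":0.2},{"offset":[8,0,0],"rot":[0,0,0],"claw":0.2},{"offset":[8,0,0],"rot":[0,0,0],"claw":0.2},{"offset":[6,0,0],"rot":[0,0,0],"claw":0.2},{"offset":[4,0,0],"rot":[0,0,0],"claw":0.2},{"offset":[2,0,0],"rot":[0,0,0],"claw":0.2}]'
python3 - <<'E'
from h import *
f=imaging.grab_frame('wrist');save(f,'w6.png')
s=status.observe();print(s['clock'],s['position'],s['tool_rot'],s['force'],s['moment'])
E
```

```text
clock: 6.35
position: [0.5499, 0.1292, 0.0564]
tool_rot: [3.142, 0.001, 1.616]
force: [0.4, -6.5, 3.2]
grip_width: 0.0511
6.4 [0.54988571 0.12939461 0.05637484] [3.14155478e+00 3.60493379e-04 1.61574569e+00] [ 0.44215462 -4.13353225  3.32284407] [-0.73519414 -0.00240998  0.09258199]
```

View pics/w6.png

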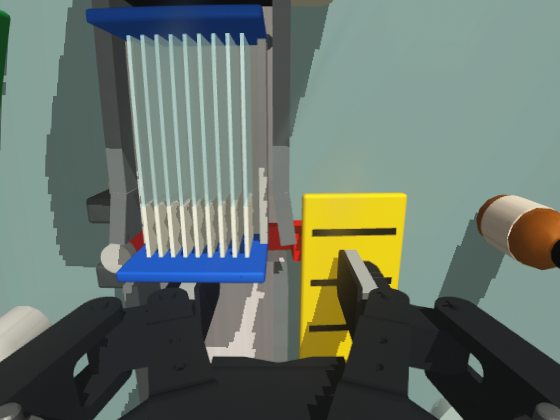

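```bash
python3 -m handwheel '[{"offset":[3,0,0],"rot":[0,0,0],"claw":0.2},{"offset":[3,0,0],"rot":[0,0,0],"claw":0.2},{"offset":[2,0,0],"rot":[0,0,0],"claw":0.2},{"offset":[1,0,0],"rot":[0,0,0],"claw":0.2}]'; python3 -m handwheel '[{"offset":[1.5,0,0],"rot":[0,0,0],"claw":0.2},{"offset":[1,0,0],"rot":[0,0,0],"claw":0.2}]'; python3 -m handwheel '[{"offset":[1,0,0],"rot":[0,0,0],"claw":0.2},{"offset":[1,0,0],"rot":[0,0,0],"claw":0.2}]'
```

```text
clock: 6.8
position: [0.5495, 0.1379, 0.0564]
tool_rot: [3.142, 0.001, 1.615]
force: [0.3, -6.1, 4.1]
grip_width: 0.0513
clock: 7.0
position: [0.5494, 0.1403, 0.0564]
tool_rot: [3.142, 0.001, 1.615]
force: [0.2, -5.9, 3.6]
grip_width: 0.0513
clock: 7.2
position: [0.5494, 0.1405, 0.0564]
tool_rot: [-3.141, 0.003, 1.614]
force: [1.1, -19.1, 5.2]
grip_width: 0.0513
```

Run:
```python
from h import *
f=imaging.grab_frame('wrist');save(f,'w7.png');W=cloud(f)
g=imaging.grab_frame('scene');cv2.imwrite('pics/s7.png',cv2.resize(cv2.cvtColor(g['color'],cv2.COLOR_RGB2BGR)[120:300,190:400],None,fx=3.5,fy=3.3))
s=status.observe();print(s['clock'],s['position'],s['tool_rot'],s['force'],s['moment'])
```

```text
7.3 [0.54935142 0.14047324 0.05637922] [-3.14141082e+00  2.53538723e-03  1.61423503e+00] [  0.51928243 -16.5225697    5.82434743] [-2.97768221 -0.00405634  0.48719778]
```

View pics/w7.png

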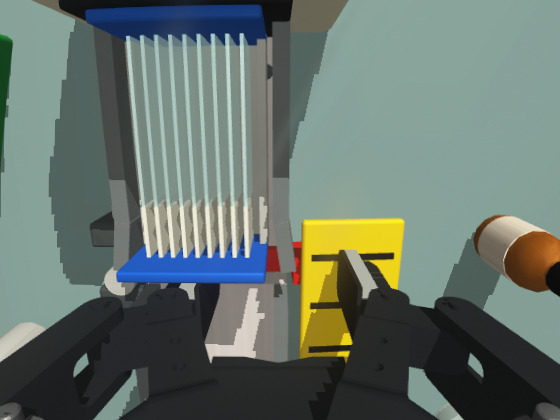

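View pics/s7.png

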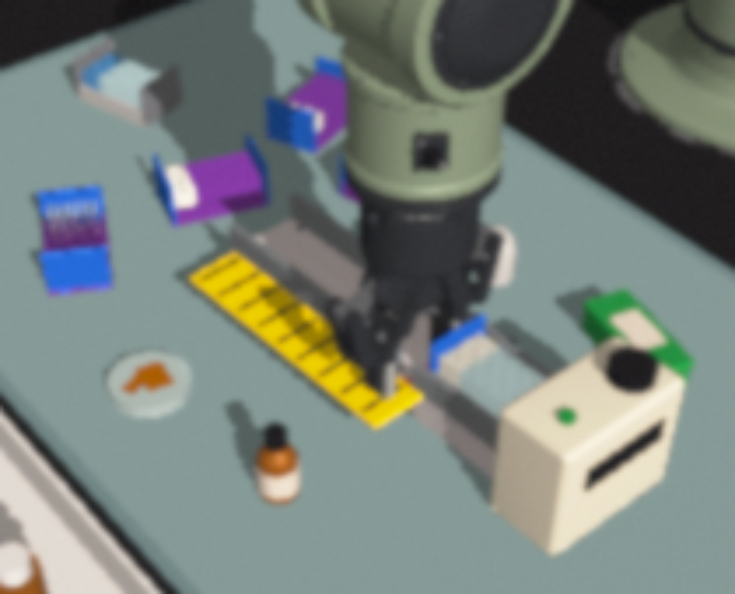

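```bash
python3 -m handwheel '[{"offset":[-3,0,0],"rot":[0,0,0],"claw":0.2},{"offset":[-3,0,0],"rot":[0,0,0],"claw":0.2},{"offset":[0,0,-6],"rot":[0,0,0],"claw":0.2},{"offset":[0,0,-8],"rot":[0,0,0],"claw":0.2},{"offset":[0,0,-8],"rot":[0,0,0],"claw":0.2},{"offset":[0,0,-10],"rot":[0,0,0],"claw":0.2},{"offset":[0,0,-15],"rot":[0,0,0],"claw":0.2},{"offset":[0,0,-30],"rot":[0,0,0],"claw":0.2},{"offset":[0,0,-40],"rot":[0,0,0],"claw":0.2},{"offset":[-20,0,-40],"rot":[0,0,0],"claw":0.2},{"offset":[-40,0,-20],"rot":[0,0,0],"claw":0.2},{"offset":[-40,0,0],"rot":[0,0,0],"claw":0.2}]'
python3 - <<'E'
from h import *
f=imaging.grab_frame('wrist');save(f,'w8.png');W=cloud(f);np.save('w8.npy',W)
g=imaging.grab_frame('scene');cv2.imwrite('pics/s8.png',cv2.resize(cv2.cvtColor(g['color'],cv2.COLOR_RGB2BGR)[120:300,190:400],None,fx=3.5,fy=3.3))
s=status.observe();print(s['clock'],s['position'],s['tool_rot'],s['force'],s['moment'])
E
```

```text
clock: 8.5
position: [0.5551, 0.0362, 0.2374]
tool_rot: [3.136, -0.001, 1.617]
force: [1.2, -0.5, -0.6]
grip_width: 0.051
8.6 [0.55420109 0.03151484 0.23546987] [3.13907342e+00 1.25079397e-03 1.60915742e+00] [0.64227038 1.01303633 0.54703121] [-0.00016372 -0.04343195 -0.01983758]
```

View pics/w8.png

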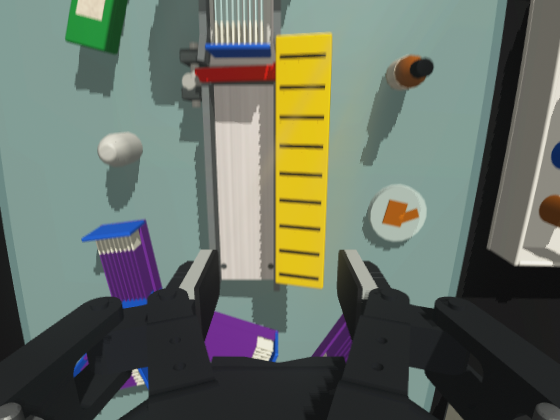

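View pics/s8.png

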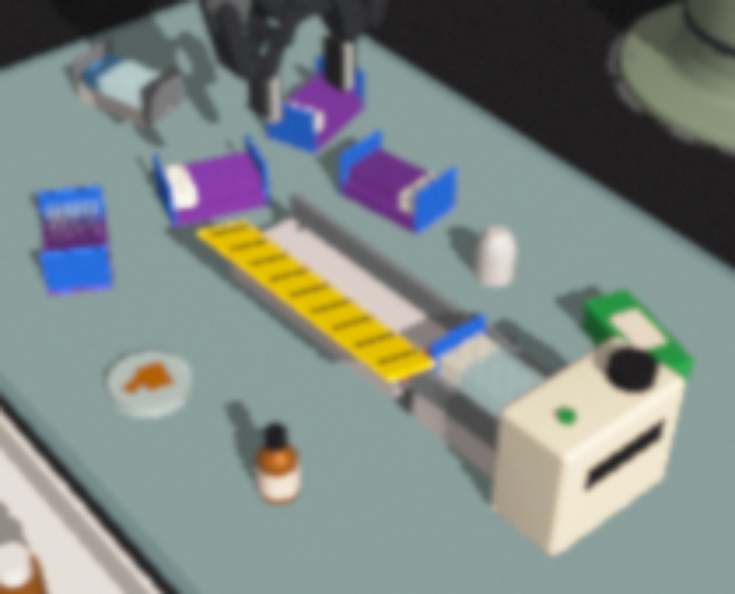

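Run:
```python
from h import *
np.set_printoptions(precision=4,suppress=True)
W=np.load('w8.npy');o=np.array([.5195,.138]);a=.041
P=W[45:280,278:330].reshape(-1,3);d=P[:,:2]-o;xc=d@[np.cos(a),np.sin(a)]
k=(xc>.04)&(xc<.08)&(P[:,2]>.03);print('pedal slope,z',np.polyfit(xc[k]-.06,P[k,2],1))
g=imaging.grab_frame('top');im=cv2.cvtColor(g['color'],cv2.COLOR_RGB2BGR)[180:250,180:310]
cv2.imwrite('pics/t8.png',cv2.resize(im,None,fx=6,fy=6,interpolation=cv2.INTER_CUBIC))
```

```text
pedal slope,z [0.2787 0.0773]
```

View pics/t8.png

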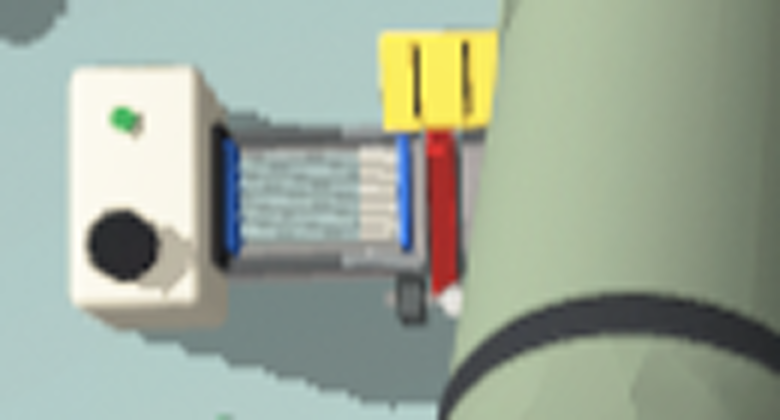

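Pedal slope of 0.279 matches the closed gate (16°), and the rack's front plate sits directly against the black stop at about (228,195). I'm handing the job in.

```bash
python3 -c "
from h import *
print(status.observe()['force']);print(bot.job_done())"
```

```text
[-0.4576334   0.56320323 -0.36246753]
the job is handed in; nothing more can be done
None
```

The job is done and handed in. The blue-ended rack is home against the end stop, and the gate has sprung up behind it.

I set the fingers 51 mm apart and pressed the pedal until the gate read about 0.34 rad. That is past flush (0.25) and short of its stop (0.38). With the pedal held down, I pushed the rack along the chute until it stopped moving and the push force rose from about 6 N to 19 N. I then backed off 6 mm, let the pedal up slowly and moved clear. The whole run took about 9 s.

**Last checks:**
- **Rack:** the top camera shows its front plate touching the black end stop and its rear just past the red bar.
- **Gate:** the pedal slope measures 0.279, which matches the closed position of 16°. The measured pedal height was 77 mm against the 74 mm given, which is about what depth noise and the calibration would explain.
- **End position:** the tool stopped about 1.5 mm short of where I had calculated, within the camera calibration. The force rise and the pictures both show the rack at the stop.
- **Other things on the bench:** none showed any sign of having moved in the scene and wrist views. I checked this by eye only.
- **Robot:** it was clear of everything at hand-in, with under 1 N on the tool.

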